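# Check a castor wheel for axle play

### The job

Check the castor standing on the dark mat for axle play: lift it by its fork, not by the wheel, set it down gently between the fixture's pins and let go, then clamp its plate down with the toggle clamp. Rock the wheel by its top along its axle, fully over to the left and then fully over to the right. Then swing the clamp fully open, leave it open, and set the castor down gently, still wheel up, in the free half of the tray, without shifting the checked castor that stands in it.

Things in the scene. Friction and masses are not known exactly. Their poses are not given: they have to be found in the camera images.
- castor: the castor to be checked, standing wheel up on the dark mat: fixed castor of bare steel with a dark rubber wheel, 105 mm tall, about 0.57 kg. Origin: centre of the underside of its plate (100 along x, 80 along y, 5 mm thick); z up, y along the axle, x along the wheel's rolling direction. Half-turn symmetric: either way round is the same
- fork_left (a point): on the outer face of the castor's +y fork cheek, at the axle: 65 mm above the castor's underside, 20 mm from its middle. The fork's two cheeks, 3 mm thick, measure 40 mm over their outer faces (y = +20 and -20 mm); they are about 50 mm wide at the plate, 30 mm and rounded at the top, which is 80 mm above the castor's underside
- wheel: the castor's wheel, 80 mm diameter, 26 mm wide along the axle, flat sides, rounded tread edges. Origin: its centre, 65 mm above the castor's underside. It turns freely about its y axis, the axle (so its own x and z point anywhere), and its worn bearing also lets it lean. Its top 25 mm stand clear above the fork cheeks
- wheel_play (a joint): lean of the wheel in its worn bearing (rad) about the castor's x axis through the wheel centre; positive leans its top to the castor's +y side. Stops at +0.08 and -0.08 (about 3 mm at the wheel's top), reached with 1 N; fully over means beyond 0.06. A weak return brings it back near the middle when let go. The clamped castor stands firm up to about 4 N at the wheel's top
- fixture: fixed fixture: brown board 310 (x) by 150 by 10 mm with 8 steel pins round a place for the castor's plate, and a toggle clamp at its +x end. Origin: centre of that place, at the bench top; z up; the board spans x = -85 to +225 mm. Its +x points away from the robot and +y to the robot's left, within 0.3 rad. The castor stands with its x axis along this x, either way round
- nest (a point): centre of the place for the castor's plate, on the board's top, 10 mm above the fixture's origin; the castor's origin belongs here. The pins stand 11 mm high with tapered tips and leave the plate 2 mm on each side
- clamp_handle (a joint): handle of the toggle clamp (rad): 0 clamped, handle level, pointing to the fixture's +x; it swings up and over towards the castor to 1.5, open and upright. Stiff (about 6 N at the grip), it stays where left. The clamp arm swings up with it, 1.15 times as far, and clears the castor above about 1.2 rad; close to 0 its rubber foot presses on the plate's edge (up to 10 N more at the grip)
- clamp_grip (a point): centre of the handle's round black rubber grip, 18 mm diameter and 70 mm long, 95 mm from the handle's pivot; 21 mm of grip stand beyond this point. Clamped, it is 45 mm above the bench; open, about 140 mm. Held between two fingers only lightly (about 20 N), the handle can turn between them as it swings; gripped hard it cannot
- clamp_pivot (a point): the handle's pivot, at x = 120, y = 0, z = 45 mm in the fixture's frame; its axis is the fixture's y
- tray: grey open tray, 270 (x) by 180 (y) by 32 mm, walls and floor 4 mm. Origin: centre of its underside. Its -x half (nearer the robot) is free for the castor, about x = -66 mm
- castor_done: another castor of the same shape and size, already checked, standing wheel up in the far (+x) half of the tray; to be left where it is. Origin: centre of the underside of its plate
There are look-alikes about, which are no part of the job. Leave any yellow look-alike of the castor alone.

How it is judged:
By the outcome, as a careful person would: the job done as asked, in the order asked, and still so for the second after the job is handed in, with the robot touching nothing.
It also fails if it takes over 72 s, if anything falls off the work surface, if the arm or the gripper's body presses on something with over 40 N, if the wrist force passes 120 N, or if a joint passes its speed limit or range.

### The arm

A 6-joint arm with a two-finger parallel gripper is mounted at the origin on the work surface. World frame = base frame: x ahead of the robot, y to its left, z up, the work surface at z = 0. Lengths are in m, angles in rad, forces in N, time in s.
With the tool pointing down it reaches from about 0.35 to 0.925 m from the base axis. Payload 6.4 kg.
Tool frame: the origin (TCP) lies on the centre line of the jaws, within the pads' length; the fingertips stand 8 mm ahead of it and the grasp point (between the pads) lies 11 mm behind it; z points along the fingers, y is the line along which they close (so a half turn about z gives the same grasp; the last joint's range is limited). The gripper opens to 85 mm and grips with 20 to 120 N. Pads are 22 mm wide; open, the fingers measure 114 mm over their backs; the gripper's body (76 mm by 85 mm) begins 54 mm behind the grasp point. The pads swing forward as they close: fully open they stand 13 mm farther back than shut.
Start: joints at [0.95, 0.245, 1.558, -0, 1.339, -0.174], TCP at [0.281, 0.586, 0.239] pointing down, gripper open.
Joint ranges: [-3.13, 3.13], [-1.02, 2.26], [0.13, 2.54], [-0.95, 4.09], [0.21, 2.88], [-2.74, 2.74]. Speed limits (rad/s): [2.57, 2.57, 3.14, 3.14, 3.14, 3.14].

### API

Orientations are given as [roll, pitch, yaw] about the fixed x, y, z axes, in that order (R = Rz(yaw) Ry(pitch) Rx(roll)).
In Python, from station import monitor, eyes, workorder gives the robot as it stands.
- The arm moves only by the shell command python3 -m creep 'ROWS' [FORCE]. ROWS is a JSON object of lists of equal length, an entry for each row: "linear": the shift along the tool's x, y, z in cm, a list of three; "twist": the turn, a rotation vector about the tool's x, y, z in degrees, a list of three; "jaw": the closure in counts, from 0 (fully open) to 255 (shut). In form: {"linear": [[dx, dy, dz], ...], "twist": [[wx, wy, wz], ...], "jaw": [jaw, ...]}. A call has 1 to 10 rows; each row is the pose to reach, as a shift and turn from the pose commanded when the call began, along the tool's axes at that moment; what a row does not reach only later rows make up. A row lasts 1/10 s, in which the tool goes at most 50 mm and 8.59 degrees, less where a joint would pass 70% of its speed; a pose out of reach is approached as far as the arm can. A call with a gripper value outside its range is refused whole. The fingers move at their own pace and stop on an object; FORCE is the grip in N (left out, the last holds). Time passes only in rows, so rows that repeat a pose let the fingers close. It gives the time, the measured TCP pose, the force, the opening and the grip force at its end, in the units of the state.
- monitor.get_state(): the state, without advancing time (a new reading comes with each control period).
- eyes.read_camera(name): name is "scene" or "top" or "wrist"; returns the picture (384x512x3 uint8, red, green, blue); there is no depth.
- eyes.calibration(name): a dict with "fx", "fy", "cx", "cy" (pixels), "dist" ([k1, k2, p1, p2, k3] as OpenCV has them; the pictures are not rectified), "pose" (4x4, takes a point from camera to world coordinates). Camera axes: x right, y down, z forward; pixel columns grow to the right and rows downward; lengths in m; the calibration is good to about 2 mm. A picture is of the moment at which its call begins: read the wrist's pose just before it. calibration takes no time and is no camera call; for the wrist camera it gives the pose at the moment of the call.
- workorder.sign_off(): hands the job in; it is judged then, once.
The state is a dict: "t": time; "qpos": joint angles; "joint_velocities": joint speeds; "effort": joint torques, N m; "eef_pos": TCP position; "ee_rot": TCP orientation; "ft_force": force on the tool from outside, world axes, zero at the start; "ft_torque": the same for the moment, N m; "gripper_width": finger opening in m; "grasp_force": force on a finger pad.
Only numpy, scipy, OpenCV 4.12 (cv2) and the standard library are available. Lean on these libraries where they do the work, as an engineer would, in place of code of your own. Each camera call takes 0.05 s, during which the arm holds its last target. There are 200 camera calls.

## Working session

There is one attempt and no reset: what is moved stays moved. The work goes in short steps, Python scripts to look and compute and a shell command to move; the robot and the scene stay as the last step left them, time stands still between calls to the robot, and variables do not carry over. Pictures are saved under pics/ and viewed, at most 10 in all, crops included, and the job is handed in when it is done.

```bash
mkdir -p pics; ls; cat > h.py <<'E'
import numpy as np, cv2, json
from station import monitor, eyes, workorder
from scipy.spatial.transform import Rotation as R
def cal(n):
    c=eyes.calibration(n); K=np.array([[c['fx'],0,c['cx']],[0,c['fy'],c['cy']],[0,0,1.]])
    return K,np.array(c['dist'],float),np.array(c['pose'])
def ray(px,c):
    K,d,P=c; u=cv2.undistortPoints(np.array(px,float).reshape(-1,1,2),K,d).reshape(-1,2)
    return P[:3,3],np.c_[u,np.ones(len(u))]@P[:3,:3].T
def onplane(px,z,c):
    o,r=ray(px,c); return o+r*((z-o[2])/r[:,2])[:,None]
def proj(pts,c):
    K,d,P=c; I=np.linalg.inv(P)
    return cv2.projectPoints(np.array(pts,float).reshape(-1,3),cv2.Rodrigues(I[:3,:3])[0],I[:3,3],K,d)[0].reshape(-1,2)
def tool():
    s=monitor.get_state(); return np.array(s['eef_pos']),R.from_euler('xyz',s['ee_rot']),s
def grab(n,f):
    c=cal(n); im=eyes.read_camera(n); cv2.imwrite('pics/'+f,cv2.cvtColor(im,cv2.COLOR_RGB2BGR)); return im,c
E
python3 - <<'E'
from h import *
a,ca=grab('scene','a.png'); b,cb=grab('top','b.png'); w,cw=grab('wrist','c.png')
cv2.imwrite('pics/ab.png',cv2.resize(np.hstack([a,b])[:,:,::-1],(800,300)))
for c in (ca,cb,cw): print(c[2].round(3), c[0][0,0])
print(monitor.get_state())
E
```

```text
pics
[[-0.777  0.381 -0.5    1.145]
 [ 0.629  0.479 -0.612  0.87 ]
 [ 0.006 -0.791 -0.612  0.941]
 [ 0.     0.     0.     1.   ]] 490.1378350959432
[[-0.019 -0.984  0.176  0.27 ]
 [-1.     0.021  0.008  0.009]
 [-0.012 -0.176 -0.984  1.154]
 [ 0.     0.     0.     1.   ]] 430.74680893651436
[[ 0.432  0.871  0.235  0.222]
 [ 0.902 -0.417 -0.114  0.616]
 [-0.001  0.261 -0.965  0.373]
 [ 0.     0.     0.     1.   ]] 295.79968520810047
{'t': 0.15, 'qpos': array([ 9.49878579e-01,  2.45664372e-01,  1.55873510e+00,  8.35808202e-07,
        1.33871693e+00, -1.74092037e-01]), 'joint_velocities': array([ 0.00104331, -0.00244893, -0.00524816,  0.00042152, -0.00150661,
       -0.00042419]), 'effort': array([ 3.80743668e-04, -4.29992044e+01, -3.26548004e+01, -9.93143044e-05,
        3.58029371e-03, -2.61828617e-06]), 'eef_pos': array([0.28061035, 0.58584362, 0.23842601]), 'ee_rot': array([-3.14009208e+00, -2.64734788e-04,  2.69476655e+00]), 'ft_force': array([-0.34218101, -0.60777863, -0.45431411]), 'ft_torque': array([-0.0211067 ,  0.00641353,  0.04219015]), 'grasp_force': 0.0, 'gripper_width': 0.08531933180203363}
```

View pics/b.png

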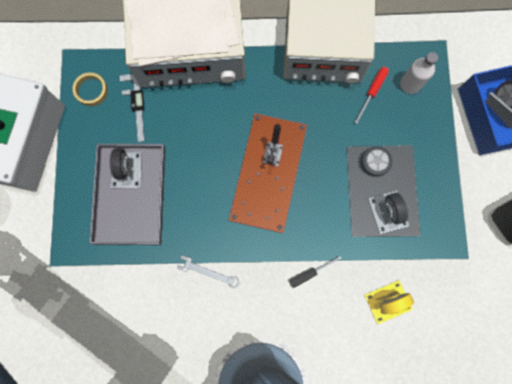

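View pics/a.png

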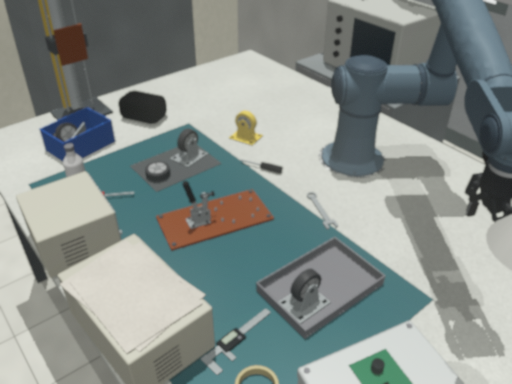

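The top view shows the castor on the mat at (391,210), with a loose wheel at (376,160). The fixture runs from (232,222) to (305,122) with its clamp at (272,150). The tray is around (128,195) with the done castor at (122,168), and the yellow look-alike is at (390,302). I'll enlarge these.

```bash
python3 - <<'E'
import cv2,numpy as np
b=cv2.imread('pics/b.png');a=cv2.imread('pics/a.png')
f=lambda im,x0,x1,y0,y1,w,h:cv2.resize(im[y0:y1,x0:x1],(w,h),interpolation=cv2.INTER_CUBIC)
t=np.hstack([f(b,345,425,142,242,240,300),f(b,225,315,110,235,216,300),f(b,85,170,140,250,232,300)])
u=np.hstack([f(a,130,280,120,250,344,300),f(a,250,400,235,365,344,300)])
W=max(t.shape[1],u.shape[1]);p=lambda i:cv2.copyMakeBorder(i,0,0,0,W-i.shape[1],0)
cv2.imwrite('pics/d.png',np.vstack([p(t),p(u)]))
E
```

```text
(no output)
```

View pics/d.png

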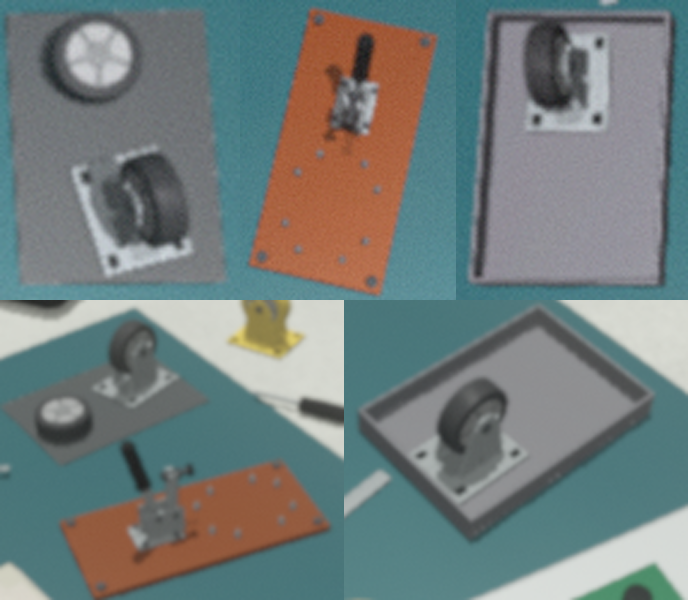

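The handle stands about upright (open), and both castors' plates have their long side roughly along world x. Next I'll compute poses.

```bash
python3 - <<'E'
from h import *
b=cv2.imread('pics/b.png'); c=cal('top'); hsv=cv2.cvtColor(b,cv2.COLOR_BGR2HSV)
def rect(P): 
    r=cv2.minAreaRect(P[:,:2].astype(np.float32)*1000); return r
# fixture
m=cv2.inRange(hsv,(3,120,80),(18,255,255)); m[:100]=0; m[240:]=0; m[:,:220]=0;m[:,320:]=0
m=cv2.morphologyEx(m,cv2.MORPH_OPEN,np.ones((3,3)))
ct=max(cv2.findContours(m,0,1)[0],key=cv2.contourArea).reshape(-1,2)
print('fixture',rect(onplane(ct,0.010,c)))
# castor plate: manual corners
z=.005
for n,px in (('castor',[(369.3,197),(380.7,233.7),(408.3,227),(397.7,191.3)]),('done',[(110.7,187.5),(140,187.7),(140,152.5)])):
    P=onplane(px,z if n=='castor' else .009,c); print(n,P.round(4)[:,:2].tolist(),np.linalg.norm(np.diff(P,axis=0),axis=1))
P=onplane([(97,145),(164,145.5),(161,243),(92,242)],.032,c);print('tray',P[:,:2].round(4).tolist(),P.mean(0))
# bright mask of castor plate
for n,(x0,x1,y0,y1) in (('castor',(362,415,185,240)),('done',(105,145,145,192))):
    s=hsv[y0:y1,x0:x1]; mm=cv2.inRange(s,(0,0,165),(180,60,255)); 
    ct=np.vstack(cv2.findContours(mm,0,1)[0]).reshape(-1,2)+[x0,y0]
    print(n,rect(onplane(ct,.005 if n=='castor' else .009,c)))
# handle tip: triangulate
def tri(p1,c1,p2,c2):
    o1,r1=ray([p1],c1);o2,r2=ray([p2],c2);r1=r1[0];r2=r2[0]
    k=np.linalg.lstsq(np.c_[r1,-r2],o2-o1,rcond=None)[0]; return o1+k[0]*r1,o2+k[1]*r2
cs=cal('scene')
print('tip',tri((276.5,125),c,(130+127/2.293,120+145/2.31),cs))
E
```

```text
fixture ((553.8431396484375, -35.143775939941406), (147.17205810546875, 306.1711730957031), 75.90943908691406)
castor [[0.4778, -0.3058], [0.3784, -0.3288], [0.3949, -0.4022], [0.4918, -0.3823]] [0.10207982 0.07527068 0.09894831]
done [[0.5181, 0.3926], [0.5159, 0.3135], [0.6149, 0.3158]] [0.07913802 0.09904274]
tray [[0.6312, 0.4257], [0.6263, 0.2453], [0.3629, 0.2491], [0.3695, 0.4275]] [0.4974861  0.33689782 0.032     ]
castor ((436.5458984375, -353.6625061035156), (98.80530548095703, 79.16824340820312), 14.248333930969238)
done ((567.9066772460938, 353.43109130859375), (81.11249542236328, 98.4238052368164), 88.81900024414062)
tip (array([ 0.63120812, -0.05276136,  0.15957247]), array([ 0.62838905, -0.05017039,  0.15838566]))
```

```bash
cat >> h.py <<'E'
def goto(p,yaw,pitch=0.):
    """pitch: lean of the tool about world-horizontal tool y (rad)"""
    q,Rt,s=tool(); T=R.from_euler('z',yaw)*R.from_euler('y',pitch)*R.from_euler('x',np.pi)
    return ((Rt.inv().apply(np.array(p)-q))*100).round(2).tolist(),np.degrees((Rt.inv()*T).as_rotvec()).round(1).tolist()
E
python3 -c "
from h import *
print(goto((.4365,-.3537,.22),.243))"
```

```text
([-54.66, -77.99, 1.95], [-0.1, 0.1, 140.5])
```

```bash
python3 -m creep '{"linear":[[-54.66,-77.99,1.95],[-54.66,-77.99,1.95],[-54.66,-77.99,1.95],[-54.66,-77.99,1.95],[-54.66,-77.99,1.95],[-54.66,-77.99,1.95],[-54.66,-77.99,1.95],[-54.66,-77.99,1.95],[-54.66,-77.99,1.95],[-54.66,-77.99,1.95]],"twist":[[0,0,140.5],[0,0,140.5],[0,0,140.5],[0,0,140.5],[0,0,140.5],[0,0,140.5],[0,0,140.5],[0,0,140.5],[0,0,140.5],[0,0,140.5]],"jaw":[0,0,0,0,0,0,0,0,0,0]}' 20
python3 -c "
from h import *
print(goto((.4365,-.3537,.22),.243),tool()[2]['qpos'])"
```

```text
t: 1.15
eef_pos: [0.3624, 0.0913, 0.229]
ee_rot: [3.141, -0.0, 1.189]
ft_force: [1.6, 0.6, -0.4]
gripper_width: 0.0853
grasp_force: 0.0
([-38.54, 23.45, 0.91], [0.0, -0.0, 54.2]) [-5.93306806e-02 -4.69235196e-01  2.23057236e+00  1.51757790e-05
  1.37933515e+00  3.22345742e-01]
```

```bash
python3 -m creep '{"linear":[[-38.54,23.45,0.91],[-38.54,23.45,0.91],[-38.54,23.45,0.91],[-38.54,23.45,0.91],[-38.54,23.45,0.91],[-38.54,23.45,0.91],[-38.54,23.45,0.91],[-38.54,23.45,0.91],[-38.54,23.45,0.91],[-38.54,23.45,0.91]],"twist":[[0,0,54.2],[0,0,54.2],[0,0,54.2],[0,0,54.2],[0,0,54.2],[0,0,54.2],[0,0,54.2],[0,0,54.2],[0,0,54.2],[0,0,54.2]],"jaw":[0,0,0,0,0,0,0,0,0,0]}'
python3 -c "
from h import *
print(goto((.4365,-.3537,.22),.243))
im,c=grab('wrist','e.png')
print(proj([(.4365,-.3537,.005),(.4365,-.3537,.105)],c))"
```

```text
t: 2.15
eef_pos: [0.439, -0.3562, 0.2188]
ee_rot: [-3.141, 0.001, 0.244]
ft_force: [0.0, 0.9, -0.8]
gripper_width: 0.0855
grasp_force: 0.0
([-0.18, -0.31, -0.12], [-0.0, 0.1, 0.1])
[[251.28405309 168.09580638]
 [250.63380166 190.35674877]]
```

View pics/e.png

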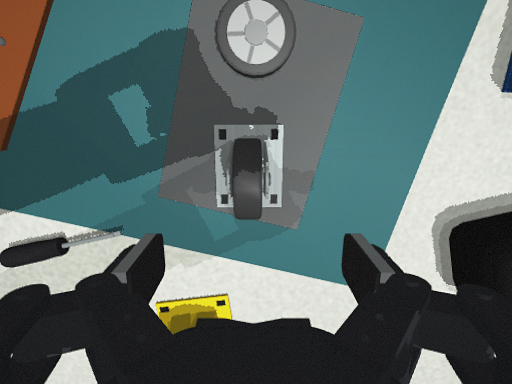

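Plate corners are at about (215,125), (283,125), (282,207) and (215,206), with the wheel at (248,178), centred between the fingers. I'll refine the pose from the plate's hull.

```bash
python3 - <<'E'
from h import *
b=cv2.imread('pics/e.png'); c=cal('wrist'); hsv=cv2.cvtColor(b,cv2.COLOR_BGR2HSV)
x0,y0=200,112; s=hsv[y0:222,x0:300]; mm=cv2.inRange(s,(0,0,125),(180,60,255))
mm=cv2.morphologyEx(mm,cv2.MORPH_OPEN,np.ones((3,3)))
ct=np.vstack([k for k in cv2.findContours(mm,0,1)[0] if cv2.contourArea(k)>40]).reshape(-1,2)+[x0,y0]
P=onplane(ct,.005,c); r=cv2.minAreaRect(P[:,:2].astype(np.float32)*1000); print(r, ct.min(0),ct.max(0))
print(onplane([(215,125),(283,125),(282,207),(215,206)],.005,c)[:,:2].round(4).tolist())
q,Rt,_=tool(); print('rel tool mm',Rt.inv().apply(np.array([*np.array(r[0])/1000,.005])-q)*1000)
# wheel top patch: widest columns
E
```

```text
((436.2293395996094, -347.79498291015625), (99.39244842529297, 80.96810150146484), 14.254144668579102) [215 125] [283 207]
[[0.4751, -0.2982], [0.4942, -0.3742], [0.398, -0.3998], [0.379, -0.3189]]
rel tool mm [ -0.92146794  -6.1424244  213.88902348]
```

```bash
cat >> h.py <<'E'
def plate(win,z,vmin=125,n='wrist',f='tmp.png'):
    im,c=grab(n,f); hsv=cv2.cvtColor(im,cv2.COLOR_RGB2HSV); x0,x1,y0,y1=win
    mm=cv2.inRange(hsv[y0:y1,x0:x1],(0,0,vmin),(180,60,255)); mm=cv2.morphologyEx(mm,cv2.MORPH_OPEN,np.ones((3,3)))
    ct=np.vstack([k for k in cv2.findContours(mm,0,1)[0] if cv2.contourArea(k)>40]).reshape(-1,2)+[x0,y0]
    r=cv2.minAreaRect(onplane(ct,z,c)[:,:2].astype(np.float32)*1000)
    q,Rt,_=tool(); print(r,ct.min(0),ct.max(0),'rel',Rt.inv().apply(np.array([*np.array(r[0])/1000,z])-q)*1000,'q',q)
E
python3 -m creep '{"linear":[[-0.18,-0.31,-0.12],[-0.18,-0.31,-0.12],[-0.18,-0.31,-0.12]],"twist":[[0,0,0],[0,0,0],[0,0,0]],"jaw":[0,0,0]}'
python3 -c "
from h import *
plate((200,300,112,222),.005)"
```

```text
t: 2.5
eef_pos: [0.4369, -0.3477, 0.2215]
ee_rot: [3.141, -0.0, 0.25]
ft_force: [-0.4, -0.8, -0.5]
gripper_width: 0.0855
grasp_force: 0.0
((436.8526916503906, -350.470947265625), (98.9782485961914, 81.09181213378906), 14.348040580749512) [222 125] [290 206] rel [ -0.8027274    2.39809613 216.61687017] q [ 0.43693151 -0.34783399  0.22161557]
```

```bash
python3 -m creep '{"linear":[[-0.05,0.28,3],[-0.05,0.28,7],[-0.05,0.28,11],[-0.05,0.28,14],[-0.05,0.28,16],[-0.05,0.28,17.1],[-0.05,0.28,17.1],[-0.05,0.28,17.1]],"twist":[[0,0,0],[0,0,0],[0,0,0],[0,0,0],[0,0,0],[0,0,0],[0,0,0],[0,0,0]],"jaw":[0,0,0,0,0,0,0,0]}'
python3 -m creep '{"linear":[[0,0,0],[0,0,0],[0,0,0],[0,0,0],[0,0,0],[0,0,0],[0,0,0],[0,0,0]],"twist":[[0,0,0],[0,0,0],[0,0,0],[0,0,0],[0,0,0],[0,0,0],[0,0,0],[0,0,0]],"jaw":[60,110,140,160,180,180,180,180]}' 40
python3 -m creep '{"linear":[[0,0,-1],[0,0,-4],[0,0,-8],[0,0,-12],[0,0,-13],[0,0,-13],[0,0,-13]],"twist":[[0,0,0],[0,0,0],[0,0,0],[0,0,0],[0,0,0],[0,0,0],[0,0,0]],"jaw":[180,180,180,180,180,180,180]}'
python3 -c "
from h import *
im,c=grab('wrist','f.png');print(goto((.4859,-.0181,.19),-.246))"
```

```text
t: 3.35
eef_pos: [0.4376, -0.3522, 0.0513]
ee_rot: [3.14, -0.001, 0.249]
ft_force: [0.4, -0.8, 0.6]
gripper_width: 0.0856
grasp_force: 0.0
t: 4.15
eef_pos: [0.4373, -0.3521, 0.051]
ee_rot: [3.141, -0.0, 0.249]
ft_force: [-1.5, 2.6, 6.2]
gripper_width: 0.0396
grasp_force: 43.2
t: 4.85
eef_pos: [0.4358, -0.3505, 0.1774]
ee_rot: [-3.137, 0.002, 0.249]
ft_force: [-0.5, 0.4, -6.4]
gripper_width: 0.0392
grasp_force: 42.6
([13.04, -30.96, -1.19], [-0.3, 0.2, 28.3])
```

View pics/f.png

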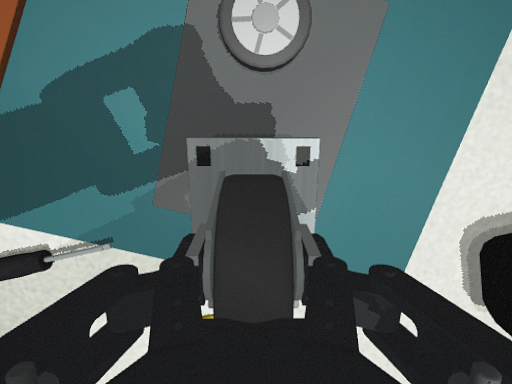

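The castor is held; its plate front corners are at (188,138) and (320,138), with the wheel centred at column 255. I'll move to a hover just short of the nest to see the pins.

```bash
python3 - <<'E'
from h import *
c=cal('wrist'); q,Rt,_=tool()
print(Rt.inv().apply(onplane([(188,138),(320,138)],q[2]-.046,c)-q)*1000)
print(goto((.418,-.001,.19),-.246))
E
```

```text
[[ 49.75833964 -40.26961667  46.08686057]
 [ 49.82408609  39.33953261  45.66749323]]
([6.88, -34.29, -1.16], [-0.3, 0.2, 28.3])
```

```bash
python3 -m creep '{"linear":[[6.88,-34.29,-1.1],[6.88,-34.29,-1.1],[6.88,-34.29,-1.1],[6.88,-34.29,-1.1],[6.88,-34.29,-1.1],[6.88,-34.29,-1.1],[6.88,-34.29,-1.1],[6.88,-34.29,-1.1],[6.88,-34.29,-1.1],[6.88,-34.29,-1.1]],"twist":[[0,0,28.3],[0,0,28.3],[0,0,28.3],[0,0,28.3],[0,0,28.3],[0,0,28.3],[0,0,28.3],[0,0,28.3],[0,0,28.3],[0,0,28.3]],"jaw":[180,180,180,180,180,180,180,180,180,180]}'
python3 -m creep '{"linear":[[0,0,0],[0,0,0]],"twist":[[0,0,0],[0,0,0]],"jaw":[180,180]}'
python3 -c "
from h import *
im,c=grab('wrist','g.png')
im=cv2.cvtColor(im,cv2.COLOR_RGB2BGR)
cv2.imwrite('pics/g2.png',cv2.resize(im[0:300,80:430],(700,600),interpolation=cv2.INTER_CUBIC))
print(goto((.418,-.001,.19),-.246))"
```

```text
t: 5.9
eef_pos: [0.4187, -0.0029, 0.1898]
ee_rot: [3.141, 0.002, -0.246]
ft_force: [-0.1, -0.9, -5.1]
gripper_width: 0.0393
grasp_force: 45.0
t: 6.1
eef_pos: [0.4192, -0.0036, 0.1908]
ee_rot: [3.142, 0.001, -0.247]
ft_force: [-0.2, -1.0, -4.8]
gripper_width: 0.0399
grasp_force: 45.0
([-0.18, -0.21, 0.09], [-0.0, 0.0, -0.1])
```

View pics/g2.png

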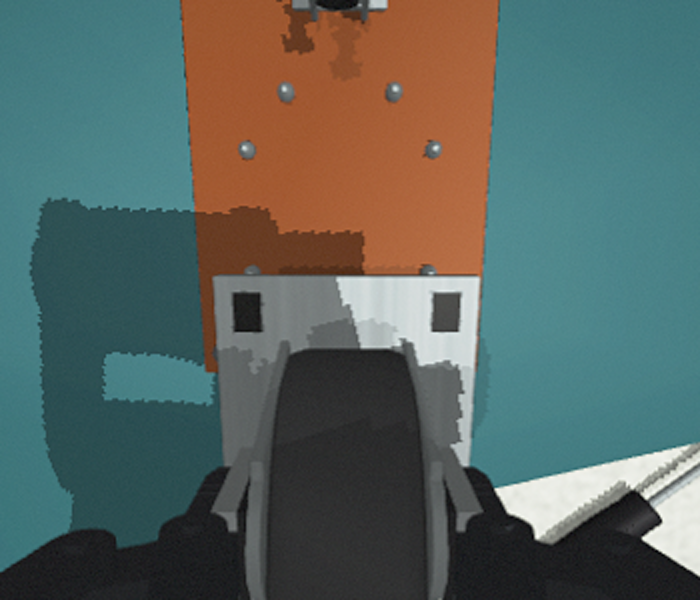

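Pins show at crop (286,92), (394,92) in front and (247,150), (432,150), (252,270), (428,270) at the sides. I'll refine the centroids and compute the nest in the tool frame.

```bash
python3 - <<'E'
from h import *
b=cv2.imread('pics/g.png'); c=cal('wrist'); hsv=cv2.cvtColor(b,cv2.COLOR_BGR2HSV); q,Rt,_=tool()
px=[]
for u,v in [(223,46),(277,46),(203.5,75),(296,75),(206,134),(294,134)]:
    x0,y0=int(u)-9,int(v)-9; m=(hsv[y0:y0+19,x0:x0+19,1]<90).astype(np.uint8)
    if v>100: m[12:]=0
    n,l,st,ce=cv2.connectedComponentsWithStats(m); k=1+np.argmax(st[1:,4]); px.append(ce[k]+[x0,y0]); print(px[-1].round(1),st[k])
for z in (.016,.019):
    P=Rt.inv().apply(onplane(px,z,c)-q)*1000; print(P[:,:2].round(1).tolist())
m=cv2.inRange(hsv,(3,120,60),(18,255,255));P=[]
for v in range(5,60,6):
    w=np.flatnonzero(m[v]); P.append(Rt.inv().apply(onplane([(w[0]-.5,v),(w[-1]+.5,v)],.01,c)-q)[:,1]*1000)
print(np.array(P).round(1).tolist())
print(q)
E
```

```text
[222.5  45.5] [ 5  4  8 10 66]
[276.6  45.5] [ 5  4  8 10 65]
[203.   74.4] [ 5  4  9  9 63]
[296.5  74.4] [ 6  4  8  9 57]
[205.6 134.6] [ 5  7  8  5 30]
[293.9 134.6] [ 5  7  9  5 30]
[[124.4, -30.6], [124.4, 21.1], [98.6, -50.4], [98.6, 41.2], [40.5, -50.3], [40.5, 40.8]]
[[123.8, -30.3], [123.8, 20.9], [98.3, -49.9], [98.3, 40.7], [40.8, -49.8], [40.7, 40.4]]
[[-79.0, 69.6], [-79.4, 69.9], [-78.9, 69.3], [-79.3, 69.7], [-79.6, 70.0], [-79.1, 69.5], [-79.5, 69.8], [-78.9, 70.2], [-79.3, 69.6], [-78.7, 69.9]]
[ 0.4192635  -0.0034916   0.19091521]
```

```bash
python3 -m creep '{"linear":[[4,-0.42,0],[6.9,-0.42,3],[6.9,-0.42,7],[6.9,-0.42,9.5],[6.9,-0.42,10.4],[6.9,-0.42,10.4],[6.9,-0.42,10.4]],"twist":[[0,0,0],[0,0,0],[0,0,0],[0,0,0],[0,0,0],[0,0,0],[0,0,0]],"jaw":[180,180,180,180,180,180,180]}'
python3 - <<'E'
from h import *
q0=np.array([.41926,-.00349,.19092]); d=R.from_euler('z',-.247)*R.from_euler('x',np.pi)
t=q0+d.apply([.0688,-.0042,0]);print(t); print(goto((*t[:2],.061),-.247))
im,c=grab('wrist','i.png'); b=im[:,:,::-1]
cv2.imwrite('pics/i2.png',cv2.resize(b[60:320,130:380],(625,650))[:600])
E
```

```text
t: 6.85
eef_pos: [0.4885, -0.0158, 0.0887]
ee_rot: [3.142, -0.003, -0.246]
ft_force: [0.3, -0.1, -4.7]
gripper_width: 0.04
grasp_force: 44.9
[ 0.48699882 -0.0162388   0.19092   ]
([-0.14, 0.08, 2.77], [0.0, -0.2, 0.1])
```

View pics/i2.png

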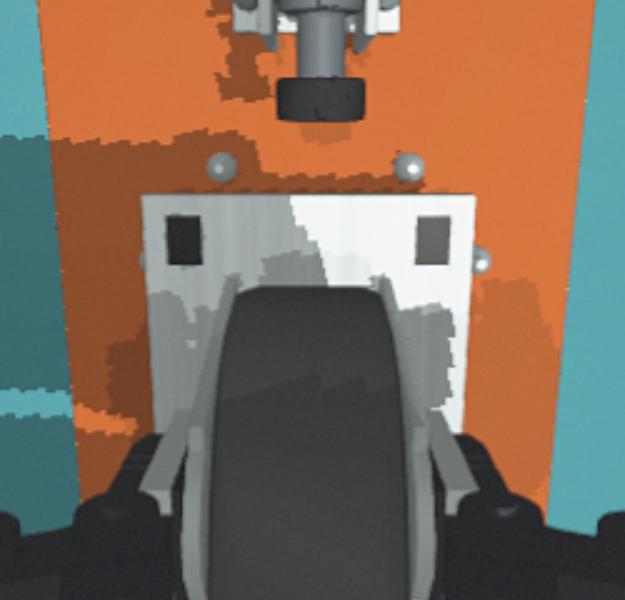

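The plate is above the pins and looks about 1.5 mm left of centre: pins at crop (221,168) and (409,168), plate edges at 142 and 475. I'll measure it exactly.

```bash
cat > m.py <<'E'
from h import *
_,c=grab('wrist','j.png'); q,Rt,_=tool()
b=cv2.imread('pics/j.png'); hsv=cv2.cvtColor(b,cv2.COLOR_BGR2HSV)
off=lambda px,z:Rt.inv().apply(onplane(px,z,c)-q)*1000
px=[]
for u,v in [(218.5,127),(293.5,127)]:
    x0,y0=int(u)-8,int(v)-9; m=(hsv[y0:y0+17,x0:x0+17,1]<90).astype(np.uint8)
    n,l,st,ce=cv2.connectedComponentsWithStats(m); k=1+np.argmax(st[1:,4]); px.append(ce[k]+[x0,y0]); print(px[-1].round(1),st[k])
print('pins',off(px,.0175).round(2))
m=(hsv[:,:,1]<70)&(hsv[:,:,2]>90)
for v in (141,150,158):
    w=np.flatnonzero(m[v,170:340])+170; r=np.split(w,np.flatnonzero(np.diff(w)>1)+1); print(v,[(a[0],a[-1]) for a in r if len(a)>3], off([(w[0]-.5,v),(w[-1]+.5,v)],q[2]-.046)[:,1])
col=m[110:180,250]; print('front row',110+np.flatnonzero(col)[:3], off([(250,110+np.flatnonzero(col)[0]-.5)],q[2]-.046)); print(q)
E
python3 m.py
```

```text
[218.5 126.8] [  3   3  12  12 114]
[293.3 127.1] [  3   4  12  12 115]
pins [[ 54.3  -24.86  71.96]
 [ 54.09  26.23  71.96]]
141 [(np.int64(186), np.int64(319))] [-42.1631366   38.97329258]
150 [(np.int64(187), np.int64(196)), (np.int64(210), np.int64(319))] [-41.87642103  39.29381856]
158 [(np.int64(188), np.int64(196)), (np.int64(211), np.int64(319))] [-41.54857258  39.58209553]
front row [137 138 139] [[50.05425581 -3.10000193 46.20609374]]
[ 0.48878181 -0.01570739  0.08923612]
```

```bash
python3 -m creep '{"linear":[[-0.13,0.17,0.3],[-0.13,0.17,0.8],[-0.13,0.17,1.2],[-0.13,0.17,1.2],[-0.13,0.17,1.2]],"twist":[[0,0,0],[0,0,0],[0,0,0],[0,0,0],[0,0,0]],"jaw":[180,180,180,180,180]}'
python3 m.py
```

```text
t: 7.45
eef_pos: [0.4854, -0.0164, 0.0749]
ee_rot: [-3.142, 0.001, -0.245]
ft_force: [0.2, 0.6, -5.2]
gripper_width: 0.0395
grasp_force: 45.0
[214.6 123.1] [  0   0  11  12 115]
[294.  123.1] [  3   0  13  12 132]
pins [[ 57.21 -25.72  57.59]
 [ 57.25  24.62  57.59]]
141 [(np.int64(186), np.int64(319))] [-42.16100288  38.8436789 ]
150 [(np.int64(187), np.int64(196)), (np.int64(210), np.int64(319))] [-41.87962441  39.16958668]
158 [(np.int64(181), np.int64(196)), (np.int64(211), np.int64(326))] [-45.84700843  43.75074867]
front row [137 138 139] [[49.89579776 -3.16061344 45.99455479]]
[ 0.48554336 -0.01649351  0.0750995 ]
```

```bash
sed -i 's/(218.5,127),(293.5,127)/(214,124),(294,124)/; s/x0,y0=int(u)-8,int(v)-9/x0,y0=int(u)-10,int(v)-12/; s/y0+17,x0:x0+17/y0+24,x0:x0+21/' m.py
python3 -m creep '{"linear":[[0.08,0.04,0],[0.15,0.04,0],[0.15,0.04,0],[0.15,0.04,0]],"twist":[[0,0,0],[0,0,0],[0,0,0],[0,0,0]],"jaw":[180,180,180,180]}'
python3 m.py;python3 m.py
```

```text
t: 7.9
eef_pos: [0.487, -0.0173, 0.0752]
ee_rot: [-3.142, -0.0, -0.245]
ft_force: [-0.1, -0.2, -6.1]
gripper_width: 0.0397
grasp_force: 45.0
[213.1 125.5] [  3   8  13  12 132]
[293.3 125.7] [  3   8  14  12 132]
pins [[ 55.97 -26.77  57.69]
 [ 55.88  24.24  57.69]]
141 [(np.int64(186), np.int64(319))] [-42.22507505  38.88772702]
150 [(np.int64(187), np.int64(196)), (np.int64(211), np.int64(319))] [-41.94230579  39.21357102]
158 [(np.int64(188), np.int64(196)), (np.int64(211), np.int64(319))] [-41.61796584  39.50671094]
front row [137 138 139] [[50.12666304 -3.17294451 46.00157448]]
[ 0.48691106 -0.01728676  0.07519001]
[213.1 125.6] [  3   8  13  13 133]
[293.3 125.7] [  3   8  14  12 132]
pins [[ 55.89 -26.77  57.69]
 [ 55.83  24.23  57.69]]
141 [(np.int64(186), np.int64(319))] [-42.22023475  38.87899917]
150 [(np.int64(187), np.int64(196)), (np.int64(211), np.int64(319))] [-41.93748936  39.20498794]
158 [(np.int64(187), np.int64(196)), (np.int64(211), np.int64(319))] [-42.22690454  39.49825991]
front row [137 138 139] [[50.07774162 -3.17468112 46.00317163]]
[ 0.4869074  -0.01728343  0.07518521]
```

```bash
python3 -m creep '{"linear":[[0.02,0,0.2],[0.02,0,0.4],[0.02,0,0.6],[0.02,0,0.8],[0.02,0,1.0],[0.02,0,1.0]],"twist":[[0,0,0],[0,0,0],[0,0,0],[0,0,0],[0,0,0],[0,0,0]],"jaw":[180,180,180,180,180,180]}'
python3 -m creep '{"linear":[[0,0,0.1],[0,0,0.2],[0,0,0.3],[0,0,0.35],[0,0,0.35]],"twist":[[0,0,0],[0,0,0],[0,0,0],[0,0,0],[0,0,0]],"jaw":[180,180,180,180,180]}'
```

```text
t: 8.6
eef_pos: [0.4868, -0.0173, 0.0647]
ee_rot: [3.142, 0.001, -0.245]
ft_force: [-0.1, 0.1, -5.8]
gripper_width: 0.0397
grasp_force: 45.0
t: 9.1
eef_pos: [0.487, -0.0173, 0.0616]
ee_rot: [3.142, 0.0, -0.245]
ft_force: [0.3, 0.4, -6.3]
gripper_width: 0.0396
grasp_force: 45.0
```

```bash
python3 -m creep '{"linear":[[0,0,0.04],[0,0,0.08],[0,0,0.08]],"twist":[[0,0,0],[0,0,0],[0,0,0]],"jaw":[180,180,180]}'; python3 -m creep '{"linear":[[0,0,0.04],[0,0,0.08],[0,0,0.08]],"twist":[[0,0,0],[0,0,0],[0,0,0]],"jaw":[180,180,180]}'
```

```text
t: 9.4
eef_pos: [0.4871, -0.0173, 0.0608]
ee_rot: [-3.142, 0.0, -0.245]
ft_force: [0.5, 0.1, -5.5]
gripper_width: 0.0397
grasp_force: 45.0
t: 9.7
eef_pos: [0.487, -0.0173, 0.06]
ee_rot: [3.142, 0.0, -0.245]
ft_force: [-0.4, 1.0, -5.7]
gripper_width: 0.0393
grasp_force: 45.0
```

```bash
python3 -m creep '{"linear":[[0,0,0.04],[0,0,0.08],[0,0,0.08]],"twist":[[0,0,0],[0,0,0],[0,0,0]],"jaw":[180,180,180]}'; python3 -m creep '{"linear":[[0,0,0.04],[0,0,0.08],[0,0,0.08]],"twist":[[0,0,0],[0,0,0],[0,0,0]],"jaw":[180,180,180]}'
```

```text
t: 10.0
eef_pos: [0.487, -0.0173, 0.0592]
ee_rot: [-3.142, 0.0, -0.245]
ft_force: [0.5, -0.4, -5.9]
gripper_width: 0.0399
grasp_force: 45.0
t: 10.3
eef_pos: [0.487, -0.0173, 0.0584]
ee_rot: [-3.142, 0.0, -0.245]
ft_force: [1.0, 0.6, -6.0]
gripper_width: 0.0394
grasp_force: 45.0
```

```bash
python3 -m creep '{"linear":[[0,0,0.04],[0,0,0.08],[0,0,0.08]],"twist":[[0,0,0],[0,0,0],[0,0,0]],"jaw":[180,180,180]}'; python3 -m creep '{"linear":[[0,0,0.04],[0,0,0.06],[0,0,0.06]],"twist":[[0,0,0],[0,0,0],[0,0,0]],"jaw":[180,180,180]}'
```

```text
t: 10.6
eef_pos: [0.4871, -0.0173, 0.058]
ee_rot: [3.142, 0.0, -0.245]
ft_force: [-2.9, 0.6, 0.2]
gripper_width: 0.0398
grasp_force: 45.7
t: 10.9
eef_pos: [0.4872, -0.0173, 0.0581]
ee_rot: [3.141, 0.001, -0.245]
ft_force: [-6.6, 1.2, 8.1]
gripper_width: 0.0393
grasp_force: 46.7
```

```bash
python3 -m creep '{"linear":[[0,0,-0.08],[0,0,-0.08],[0,0,-0.08],[0,0,-0.08],[0,0,-0.08],[0,0,-0.08],[0,0,-0.08]],"twist":[[0,0,0],[0,0,0],[0,0,0],[0,0,0],[0,0,0],[0,0,0],[0,0,0]],"jaw":[150,110,60,20,0,0,0]}' 20
python3 -m creep '{"linear":[[0,0,-2],[0,0,-6],[0,0,-11],[0,0,-15],[0,0,-17],[0,0,-17],[0,0,-17]],"twist":[[0,0,0],[0,0,0],[0,0,0],[0,0,0],[0,0,0],[0,0,0],[0,0,0]],"jaw":[0,0,0,0,0,0,0]}'
python3 - <<'E'
from h import *
im,c=grab('wrist','k.png'); cv2.imwrite('pics/k2.png',cv2.resize(im[0:260,90:420,::-1],(760,599))); s,_=grab('scene','k3.png')
cv2.imwrite('pics/k4.png',cv2.hconcat([cv2.resize(im[0:260,90:420,::-1],(400,315)),cv2.resize(s[120:270,130:310,::-1],(378,315))]))
E
```

```text
t: 11.6
eef_pos: [0.4872, -0.0173, 0.0579]
ee_rot: [-3.142, -0.0, -0.245]
ft_force: [0.0, -0.7, 0.1]
gripper_width: 0.0852
grasp_force: 0.0
t: 12.3
eef_pos: [0.4868, -0.0172, 0.2272]
ee_rot: [-3.142, 0.001, -0.245]
ft_force: [0.4, -0.5, -0.3]
gripper_width: 0.0856
grasp_force: 0.0
```

View pics/k4.png

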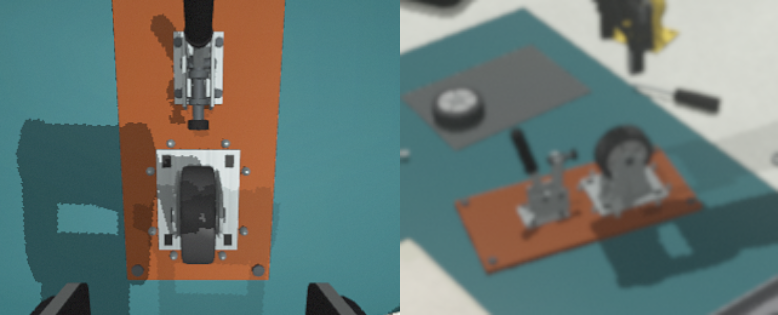

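Left view: the plate sits inside all eight pins, with the wheel upright. Right view: the handle is still upright. Next is the clamp.

```bash
python3 -m creep '{"linear":[[5,0.01,0],[10,0.01,0],[14.2,0.01,0],[14.2,0.01,0],[14.2,0.01,4],[14.2,0.01,8],[14.2,0.01,10.1],[14.2,0.01,10.1],[14.2,0.01,10.1]],"twist":[[0,0,0],[0,0,0],[0,0,0],[0,0,0],[0,0,0],[0,0,0],[0,0,0],[0,0,0],[0,0,0]],"jaw":[0,0,0,0,0,0,0,0,0]}' 20
python3 - <<'E'
from h import *
print(goto((.6247,-.0516,.1265),-.246))
im,c=grab('wrist','l.png'); s,_=grab('scene','l3.png')
cv2.imwrite('pics/l4.png',cv2.hconcat([cv2.resize(im[:,:,::-1],(420,315)),cv2.resize(s[120:270,130:310,::-1],(378,315))]))
E
```

```text
t: 13.3
eef_pos: [0.6241, -0.0516, 0.1263]
ee_rot: [-3.142, 0.002, -0.245]
ft_force: [0.6, -0.0, -0.1]
gripper_width: 0.0852
grasp_force: 0.0
([0.06, -0.02, -0.02], [-0.0, 0.1, 0.1])
```

View pics/l4.png

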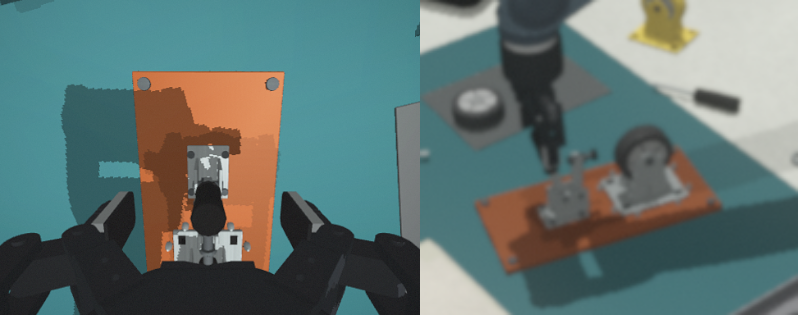

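The grip is centred between the open fingers at (209,205). I'll close lightly and swing down.

```bash
python3 -m creep '{"linear":[[0,0,0],[0,0,0],[0,0,0],[0,0,0],[0,0,0],[0,0,0],[0,0,0],[0,0,0],[0,0,0]],"twist":[[0,0,0],[0,0,0],[0,0,0],[0,0,0],[0,0,0],[0,0,0],[0,0,0],[0,0,0],[0,0,0]],"jaw":[100,170,230,240,240,240,240,240,240]}' 20
python3 -m creep '{"linear":[[0.85,0,0.25],[1.71,0,0.58],[2.55,0,1.0],[3.35,0,1.52],[4.1,0,2.12],[4.78,0,2.77],[5.4,0,3.5],[5.93,0,4.28],[6.4,0,5.1],[6.4,0,5.1]],"twist":[[0,0,0],[0,0,0],[0,0,0],[0,0,0],[0,0,0],[0,0,0],[0,0,0],[0,0,0],[0,0,0],[0,0,0]],"jaw":[240,240,240,240,240,240,240,240,240,240]}'
python3 - <<'E'
from h import *
s,_=grab('scene','n3.png'); w,_=grab('wrist','n.png')
cv2.imwrite('pics/n4.png',cv2.hconcat([cv2.resize(w[:,:,::-1],(420,315)),cv2.resize(s[120:270,130:310,::-1],(378,315))]))
q=tool()[0]; print(goto((.4870+.215*.97,-.0171-.215*.2435,.034),-.246))
E
```

```text
t: 14.3
eef_pos: [0.6248, -0.0521, 0.1271]
ee_rot: [3.141, -0.0, -0.245]
ft_force: [-1.8, -1.2, 3.0]
gripper_width: 0.0175
grasp_force: 20.9
t: 15.3
eef_pos: [0.6886, -0.0681, 0.0759]
ee_rot: [3.142, -0.004, -0.245]
ft_force: [5.6, -3.4, -2.0]
gripper_width: 0.0178
grasp_force: 19.5
([0.7, -0.04, 4.21], [0.0, -0.3, 0.0])
```

```bash
python3 -m creep '{"linear":[[0.3,0,0.9],[0.55,0,1.8],[0.72,0,2.6],[0.8,0,3.3],[0.85,0,3.8],[0.85,0,4.2],[0.85,0,4.45],[0.85,0,4.45]],"twist":[[0,0,0],[0,0,0],[0,0,0],[0,0,0],[0,0,0],[0,0,0],[0,0,0],[0,0,0]],"jaw":[240,240,240,240,240,240,240,240]}'
python3 - <<'E'
from h import *
s,_=grab('scene','o3.png'); w,_=grab('wrist','o.png')
cv2.imwrite('pics/o4.png',cv2.hconcat([cv2.resize(w[:,:,::-1],(420,315)),cv2.resize(s[120:270,130:310,::-1],(378,315))]))
q=tool()[0]; print(goto((.4870+.215*.97,-.0171-.215*.2435,.034),-.246))
E
```

```text
t: 16.2
eef_pos: [0.6979, -0.0704, 0.0331]
ee_rot: [3.141, -0.007, -0.245]
ft_force: [6.4, -3.8, 3.3]
gripper_width: 0.0172
grasp_force: 19.4
([-0.25, -0.04, -0.09], [0.0, -0.4, 0.0])
```

View pics/o4.png

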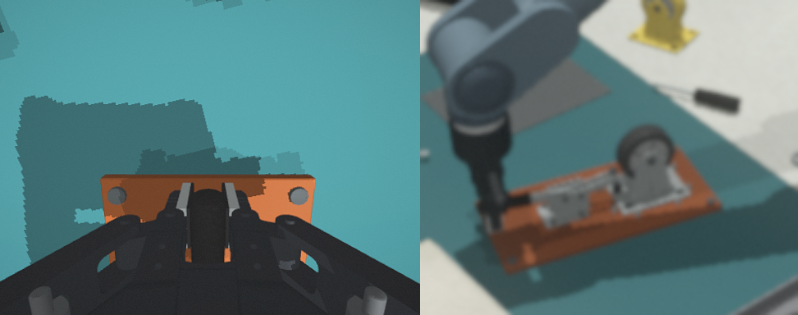

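The handle looks level and the clamp arm is down on the plate. I'll release it and check by pressing the grip from above with closed fingers.

```bash
python3 -m creep '{"linear":[[0,0,0],[0,0,0],[0,0,0],[0,0,0],[0,0,-2],[-0.4,0,-5],[-0.4,0,-6],[-0.4,0,-6]],"twist":[[0,0,0],[0,0,0],[0,0,0],[0,0,0],[0,0,0],[0,0,0],[0,0,0],[0,0,0]],"jaw":[180,120,100,100,100,100,180,255]}' 20
python3 -m creep '{"linear":[[0,0,0],[0,0,0],[0,0,0],[0,0,0.8],[0,0,1.6],[0,0,2.2],[0,0,2.6],[0,0,2.8],[0,0,2.9],[0,0,2.9]],"twist":[[0,0,0],[0,0,0],[0,0,0],[0,0,0],[0,0,0],[0,0,0],[0,0,0],[0,0,0],[0,0,0],[0,0,0]],"jaw":[255,255,255,255,255,255,255,255,255,255]}'
```

```text
t: 17.1
eef_pos: [0.6932, -0.0689, 0.095]
ee_rot: [3.142, -0.006, -0.245]
ft_force: [0.7, -0.1, 0.2]
gripper_width: 0.0238
grasp_force: 0.0
t: 18.1
eef_pos: [0.6919, -0.0687, 0.063]
ee_rot: [3.142, -0.002, -0.245]
ft_force: [3.4, -0.4, 4.5]
gripper_width: -0.0001
grasp_force: 2.1
```

```bash
python3 -m creep '{"linear":[[0,0,0.08],[0,0,0.16],[0,0,0.2],[0,0,0.2]],"twist":[[0,0,0],[0,0,0],[0,0,0],[0,0,0]],"jaw":[255,255,255,255]}'
python3 -m creep '{"linear":[[0,0,-3],[0,0,-8],[0,0,-10],[0,0,-10]],"twist":[[0,0,0],[0,0,0],[0,0,0],[0,0,0]],"jaw":[255,220,160,150]}'
python3 -c "
from h import *
print(goto((.4868,-.0169,.15),-.246))"
```

```text
t: 18.5
eef_pos: [0.692, -0.0687, 0.0624]
ee_rot: [3.141, -0.001, -0.245]
ft_force: [0.3, -0.2, 11.6]
gripper_width: 0.0002
grasp_force: 5.6
t: 18.9
eef_pos: [0.6922, -0.0686, 0.1639]
ee_rot: [3.141, -0.004, -0.245]
ft_force: [0.5, 0.2, -0.3]
gripper_width: 0.0351
grasp_force: 0.0
([-21.19, -0.04, 1.31], [0.0, -0.2, 0.1])
```

```bash
python3 -m creep '{"linear":[[-5,-0.04,0],[-10,-0.04,0],[-15,-0.04,0],[-20,-0.04,0],[-21.2,-0.04,1.3],[-21.2,-0.04,1.3],[-21.2,-0.04,1.3]],"twist":[[0,-0.2,0],[0,-0.2,0],[0,-0.2,0],[0,-0.2,0],[0,-0.2,0],[0,-0.2,0],[0,-0.2,0]],"jaw":[150,150,150,150,150,150,150]}'
python3 - <<'E'
from h import *
w,_=grab('wrist','p.png'); s,_=grab('scene','p3.png')
cv2.imwrite('pics/p4.png',cv2.hconcat([cv2.resize(w[:,:,::-1],(420,315)),cv2.resize(s[120:270,130:310,::-1],(378,315))]))
print(goto((.4868,-.0169,.105),-.246))
E
```

```text
t: 19.6
eef_pos: [0.485, -0.0165, 0.1462]
ee_rot: [-3.142, 0.006, -0.245]
ft_force: [0.6, 0.2, 0.2]
gripper_width: 0.0353
grasp_force: 0.0
([0.03, -0.02, 4.24], [0.0, 0.2, 0.0])
```

View pics/p4.png

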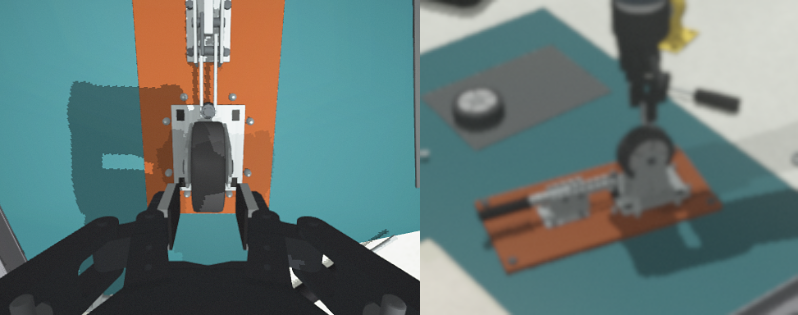

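That makes 11 viewed pictures, one over the limit of 10, so I'll use only numbers from here. The picture shows the foot on the plate, the handle level, and the wheel between the fingers. Next I'll lower and rock left, which is tool -y.

```bash
python3 -m creep '{"linear":[[0,0,1.5],[0,0,3],[0,0,4],[0,0,4.2],[0,0,4.2],[0,-0.15,4.2],[0,-0.3,4.2],[0,-0.3,4.2],[0,-0.3,4.2]],"twist":[[0,0.2,0],[0,0.2,0],[0,0.2,0],[0,0.2,0],[0,0.2,0],[0,0.2,0],[0,0.2,0],[0,0.2,0],[0,0.2,0]],"jaw":[150,150,150,150,150,150,150,150,150]}'
python3 -m creep '{"linear":[[0,-0.05,0],[0,-0.1,0],[0,-0.1,0]],"twist":[[0,0,0],[0,0,0],[0,0,0]],"jaw":[150,150,150]}'
python3 -m creep '{"linear":[[0,-0.05,0],[0,-0.1,0],[0,-0.1,0]],"twist":[[0,0,0],[0,0,0],[0,0,0]],"jaw":[150,150,150]}'
for i in 1 2 3 4 5; do python3 -c "
from h import *
s=monitor.get_state();print(s['ft_force'].round(2))"; done
```

```text
t: 20.6
eef_pos: [0.4865, -0.0137, 0.1057]
ee_rot: [3.142, -0.001, -0.245]
ft_force: [-0.1, -0.1, 0.3]
gripper_width: 0.0353
grasp_force: 0.0
t: 20.9
eef_pos: [0.4865, -0.0127, 0.1054]
ee_rot: [3.142, -0.0, -0.245]
ft_force: [0.6, 0.3, -0.3]
gripper_width: 0.0353
grasp_force: 0.0
t: 21.2
eef_pos: [0.4868, -0.0118, 0.1054]
ee_rot: [3.141, -0.0, -0.245]
ft_force: [-0.1, -0.1, -0.4]
gripper_width: 0.0352
grasp_force: 0.3
[-0.14 -0.08 -0.35]
[-0.14 -0.08 -0.35]
[-0.14 -0.08 -0.35]
[-0.14 -0.08 -0.35]
[-0.14 -0.08 -0.35]
```

```bash
python3 -m creep '{"linear":[[0,-0.1,0],[0,-0.1,0]],"twist":[[0,0,0],[0,0,0]],"jaw":[150,150]}' | grep -v rot
python3 -m creep '{"linear":[[0,-0.05,0],[0,-0.05,0]],"twist":[[0,0,0],[0,0,0]],"jaw":[150,150]}'| grep -v rot
python3 -m creep '{"linear":[[0,-0.03,0],[0,-0.03,0]],"twist":[[0,0,0],[0,0,0]],"jaw":[150,150]}'| grep -v rot
```

```text
t: 21.4
eef_pos: [0.4872, -0.0109, 0.1055]
ft_force: [-0.1, -2.0, 1.6]
gripper_width: 0.035
grasp_force: 0.6
t: 21.6
eef_pos: [0.4873, -0.0105, 0.1056]
ft_force: [0.0, -1.6, 2.5]
gripper_width: 0.0349
grasp_force: 1.1
t: 21.8
eef_pos: [0.4873, -0.0104, 0.1055]
ft_force: [-1.1, -3.1, 2.1]
gripper_width: 0.0353
grasp_force: 2.0
```

```bash
for i in 1 2 3; do python3 -m creep '{"linear":[[0,0,0]],"twist":[[0,0,0]],"jaw":[150]}' | egrep 'ft|grasp|pos'; done
python3 -c "
from h import *
grab('wrist','L.png')"
python3 -m creep '{"linear":[[0,0.3,0],[0,0.65,0],[0,0.9,0],[0,1.1,0],[0,1.1,0],[0,1.1,0]],"twist":[[0,0,0],[0,0,0],[0,0,0],[0,0,0],[0,0,0],[0,0,0]],"jaw":[150,150,150,150,150,150]}'| egrep 'ft|grasp|pos|t:'
python3 -m creep '{"linear":[[0,0.1,0],[0,0.1,0]],"twist":[[0,0,0],[0,0,0]],"jaw":[150,150]}' | egrep 'ft|grasp|pos|t:'
```

```text
eef_pos: [0.4873, -0.0104, 0.1055]
ft_force: [-1.5, -4.7, 2.4]
grasp_force: 2.2
eef_pos: [0.4873, -0.0104, 0.1055]
ft_force: [-1.1, -3.9, 3.0]
grasp_force: 2.4
eef_pos: [0.4874, -0.0103, 0.1055]
ft_force: [-1.2, -5.3, 2.9]
grasp_force: 2.6
t: 22.75
eef_pos: [0.4845, -0.0206, 0.1053]
ee_rot: [-3.141, 0.0, -0.245]
ft_force: [0.2, -0.6, 0.9]
grasp_force: 0.0
t: 22.95
eef_pos: [0.4843, -0.0216, 0.1054]
ee_rot: [-3.141, 0.0, -0.245]
ft_force: [0.9, -0.2, -0.1]
grasp_force: 0.0
```

```bash
python3 -m creep '{"linear":[[0,0.08,0],[0,0.08,0],[0,0.08,0]],"twist":[[0,0,0],[0,0,0],[0,0,0]],"jaw":[150,150,150]}' | egrep 'ft|grasp|pos|t:'
python3 -m creep '{"linear":[[0,0.05,0],[0,0.05,0],[0,0.05,0]],"twist":[[0,0,0],[0,0,0],[0,0,0]],"jaw":[150,150,150]}' | egrep 'ft|grasp|pos|t:'
```

```text
t: 23.25
eef_pos: [0.4842, -0.0224, 0.1054]
ee_rot: [-3.141, -0.0, -0.245]
ft_force: [-0.3, 1.5, 1.2]
grasp_force: 0.4
t: 23.55
eef_pos: [0.4841, -0.0229, 0.1055]
ee_rot: [-3.141, -0.0, -0.245]
ft_force: [0.8, 1.6, 1.5]
grasp_force: 0.7
```

```bash
python3 -m creep '{"linear":[[0,0.03,0],[0,0.03,0],[0,0.03,0]],"twist":[[0,0,0],[0,0,0],[0,0,0]],"jaw":[150,150,150]}' | egrep 'ft|grasp|pos|t:'
python3 -m creep '{"linear":[[0,0.02,0],[0,0.02,0],[0,0.02,0]],"twist":[[0,0,0],[0,0,0],[0,0,0]],"jaw":[150,150,150]}' | egrep 'ft|grasp|pos|t:'
python3 - <<'E'
from h import *
grab('wrist','Rr.png')
# wheel dark columns against plate/fork just in front, for neutral, L, R
for f in ('L','Rr'):
    g=cv2.cvtColor(cv2.imread(f'pics/{f}.png'),cv2.COLOR_BGR2GRAY)
    for v in (165,185,205): print(f,v,g[v,196:320:4].tolist())
E
```

```text
t: 23.85
eef_pos: [0.484, -0.0232, 0.1054]
ee_rot: [-3.141, -0.0, -0.245]
ft_force: [1.0, 2.7, 1.7]
grasp_force: 0.9
t: 24.15
eef_pos: [0.484, -0.0234, 0.1054]
ee_rot: [-3.141, -0.0, -0.245]
ft_force: [0.2, 2.0, 2.1]
grasp_force: 1.3
L 165 [92, 80, 92, 92, 173, 168, 165, 163, 163, 166, 116, 124, 55, 57, 59, 57, 59, 62, 60, 61, 60, 59, 61, 118, 245, 244, 245, 243, 244, 248, 141]
L 185 [77, 74, 76, 76, 134, 135, 132, 131, 130, 121, 104, 66, 66, 68, 67, 58, 63, 65, 66, 70, 86, 83, 82, 64, 106, 219, 232, 233, 235, 191, 128]
L 205 [75, 77, 76, 76, 115, 133, 128, 130, 127, 135, 59, 61, 60, 61, 62, 58, 60, 58, 62, 61, 60, 60, 86, 64, 94, 132, 205, 231, 233, 111, 126]
Rr 165 [166, 134, 134, 149, 167, 134, 51, 60, 58, 56, 55, 55, 57, 51, 59, 57, 57, 82, 112, 159, 172, 165, 155, 244, 244, 216, 141, 142, 140, 140, 140]
Rr 185 [133, 133, 130, 128, 111, 94, 67, 66, 68, 66, 64, 64, 66, 63, 66, 70, 59, 63, 65, 122, 135, 135, 209, 232, 235, 112, 126, 127, 123, 125, 129]
Rr 205 [136, 133, 130, 133, 94, 95, 61, 60, 62, 62, 62, 59, 61, 60, 58, 59, 61, 60, 60, 121, 146, 233, 227, 229, 232, 121, 123, 124, 125, 124, 126]
```

```bash
python3 -m creep '{"linear":[[0,0.03,0],[0,0.03,0],[0,0.03,0]],"twist":[[0,0,0],[0,0,0],[0,0,0]],"jaw":[150,150,150]}' | egrep 'ft|grasp|pos|t:'
for i in 1 2; do python3 -m creep '{"linear":[[0,0,0]],"twist":[[0,0,0]],"jaw":[150]}' | egrep 'ft|grasp|pos'; done
python3 - <<'E'
from h import *
from math import *
_,c=grab('wrist','R2.png'); q,Rt,_=tool(); g=cv2.cvtColor(cv2.imread('pics/R2.png'),cv2.COLOR_BGR2GRAY)
# project wheel outline (tread corners flat) for leans
O=np.array([.4868,-.0169]); F=R.from_euler('z',-.246)
def pr(lean,x,y,z): # point in wheel frame
    p=R.from_euler('x',-lean).apply([x,y,z]); return proj([F.apply(p)+[*O,.075]],c)[0].round(1).tolist()
for l in (-.08,-.05,0): print(l,[pr(l,sqrt(1600-z*z),y,z) for z in (0,20,30) for y in (-11,11)])
for v in (170,185,200,215): print(v,g[v,196:300:3].tolist())
E
```

```text
t: 24.5
eef_pos: [0.4839, -0.0235, 0.1055]
ee_rot: [-3.141, -0.0, -0.245]
ft_force: [0.7, 4.1, 3.1]
grasp_force: 2.3
eef_pos: [0.4839, -0.0235, 0.1055]
ft_force: [0.2, 4.6, 3.6]
grasp_force: 2.5
eef_pos: [0.4839, -0.0236, 0.1055]
ft_force: [0.6, 4.2, 3.8]
grasp_force: 2.6
-0.08 [[-191.1, 1754.6], [602.3, 1416.5], [113.6, 503.7], [350.1, 479.8], [138.4, 342.5], [322.8, 331.7]]
-0.05 [[-171.0, 1677.5], [617.2, 1469.2], [121.8, 498.4], [357.6, 483.6], [147.1, 340.0], [330.9, 333.3]]
0 [[-140.6, 1563.9], [644.2, 1567.5], [135.1, 490.3], [370.4, 490.8], [161.3, 336.2], [344.6, 336.5]]
170 [164, 133, 133, 127, 127, 129, 128, 103, 59, 60, 60, 61, 61, 57, 57, 61, 59, 61, 62, 58, 58, 57, 54, 81, 103, 131, 135, 134, 136, 131, 235, 244, 244, 236, 140]
185 [134, 132, 131, 130, 130, 112, 105, 70, 67, 68, 66, 69, 66, 68, 65, 66, 66, 68, 67, 65, 65, 58, 57, 63, 74, 118, 128, 135, 133, 128, 233, 233, 234, 188, 126]
200 [134, 133, 129, 119, 130, 105, 92, 79, 58, 61, 60, 59, 62, 61, 60, 60, 62, 58, 59, 58, 60, 59, 58, 59, 57, 109, 129, 227, 233, 228, 231, 232, 233, 126, 125]
215 [127, 131, 129, 125, 131, 93, 93, 86, 63, 69, 69, 63, 67, 64, 63, 64, 64, 62, 63, 61, 64, 62, 63, 60, 57, 95, 131, 128, 235, 226, 228, 230, 232, 120, 122]
```

Both stops are reached: force rose steeply (2 to 4 N within 0.2 mm) on each side. Now I'll back off and go to the handle.

```bash
python3 -m creep '{"linear":[[0,-0.3,0],[0,-0.68,0],[0,-0.68,0],[0,-0.68,-2],[0,-0.68,-5],[0,-0.68,-6],[0,-0.68,-6]],"twist":[[0,0,0],[0,0,0],[0,0,0],[0,0,0],[0,0,0],[0,0,0],[0,0,0]],"jaw":[150,150,150,150,150,120,100]}'
python3 -c "
from h import *
grab('wrist','s.png')
print(goto((.6954,-.0693,.165),-.246))"
```

```text
t: 25.45
eef_pos: [0.4865, -0.0176, 0.1668]
ee_rot: [3.141, -0.004, -0.245]
ft_force: [-0.6, -0.2, -0.4]
gripper_width: 0.0515
grasp_force: 0.0
([21.63, -0.05, 0.04], [0.0, -0.0, 0.1])
```

```bash
python3 -m creep '{"linear":[[5,-0.05,0],[10,-0.05,0],[15,-0.05,0],[20,-0.05,0],[21.6,-0.05,3],[21.6,-0.05,7],[21.6,-0.05,11],[21.6,-0.05,13.1],[21.6,-0.05,13.1],[21.6,-0.05,13.1]],"twist":[[0,0,0],[0,0,0],[0,0,0],[0,0,0],[0,0,0],[0,0,0],[0,0,0],[0,0,0],[0,0,0],[0,0,0]],"jaw":[100,100,100,100,100,100,100,100,100,100]}' 20
python3 -m creep '{"linear":[[0,0,0],[0,0,0],[0,0,0],[0,0,0],[0,0,0]],"twist":[[0,0,0],[0,0,0],[0,0,0],[0,0,0],[0,0,0]],"jaw":[200,240,240,240,240]}' 22
python3 -m creep '{"linear":[[-0.05,0,-0.7],[-0.11,0,-1.42],[-0.25,0,-2.1],[-0.42,0,-2.81],[-0.66,0,-3.5],[-0.95,0,-4.13],[-1.3,0,-4.75],[-1.66,0,-5.36],[-2.1,0,-5.95],[-2.55,0,-6.48]],"twist":[[0,0,0],[0,0,0],[0,0,0],[0,0,0],[0,0,0],[0,0,0],[0,0,0],[0,0,0],[0,0,0],[0,0,0]],"jaw":[240,240,240,240,240,240,240,240,240,240]}'
```

```text
t: 26.5
eef_pos: [0.6944, -0.0689, 0.0332]
ee_rot: [3.142, 0.002, -0.245]
ft_force: [1.3, 0.8, 0.6]
gripper_width: 0.0521
grasp_force: 0.0
t: 27.0
eef_pos: [0.6962, -0.07, 0.0365]
ee_rot: [3.141, -0.003, -0.245]
ft_force: [-2.4, -3.5, 6.6]
gripper_width: 0.0173
grasp_force: 22.5
t: 28.0
eef_pos: [0.6695, -0.0632, 0.0984]
ee_rot: [3.141, 0.001, -0.245]
ft_force: [1.4, -4.2, -9.0]
gripper_width: 0.0171
grasp_force: 21.6
```

```bash
python3 -m creep '{"linear":[[-0.5,0,-0.5],[-1.04,0,-0.96],[-1.6,0,-1.37],[-2.22,0,-1.76],[-2.85,0,-2.1],[-3.51,0,-2.37],[-4.2,0,-2.6],[-4.87,0,-2.79],[-5.6,0,-2.92],[-6.28,0,-3.0]],"twist":[[0,0,0],[0,0,0],[0,0,0],[0,0,0],[0,0,0],[0,0,0],[0,0,0],[0,0,0],[0,0,0],[0,0,0]],"jaw":[240,240,240,240,240,240,240,240,240,240]}'
python3 -m creep '{"linear":[[-0.25,0,0],[-0.4,0,0],[-0.4,0,0]],"twist":[[0,0,0],[0,0,0],[0,0,0]],"jaw":[240,240,240]}'
```

```text
t: 29.0
eef_pos: [0.6109, -0.0485, 0.1307]
ee_rot: [3.141, -0.006, -0.245]
ft_force: [7.0, -5.6, -4.0]
gripper_width: 0.0147
grasp_force: 20.3
t: 29.3
eef_pos: [0.6066, -0.0474, 0.1312]
ee_rot: [3.141, -0.004, -0.245]
ft_force: [-0.0, -4.6, 2.1]
gripper_width: 0.0132
grasp_force: 19.1
```

The grip slid in the pads near the top, so I'll release and push the handle home with closed fingers from its +x side.

```bash
python3 -m creep '{"linear":[[0,0,0],[0,0,0],[0,0,0],[0,0,-2],[0,0,-6],[2,0,-6],[6,0,-6],[7,0,-6],[7,0,-6]],"twist":[[0,0,0],[0,0,0],[0,0,0],[0,0,0],[0,0,0],[0,0,0],[0,0,0],[0,0,0],[0,0,0]],"jaw":[160,100,80,80,80,80,150,255,255]}' 20
python3 -m creep '{"linear":[[0,0,0],[0,0,0],[0,0,3],[0,0,6],[0,0,6],[0,0,6]],"twist":[[0,0,0],[0,0,0],[0,0,0],[0,0,0],[0,0,0],[0,0,0]],"jaw":[255,255,255,255,255,255]}'
python3 - <<'E'
from h import *
print(goto((.6294,-.0527,.13),-.246))
E
```

```text
t: 30.2
eef_pos: [0.6738, -0.0636, 0.1884]
ee_rot: [-3.141, 0.001, -0.245]
ft_force: [-0.1, 0.2, 0.2]
gripper_width: 0.0152
grasp_force: 0.0
t: 30.8
eef_pos: [0.6728, -0.0634, 0.1293]
ee_rot: [-3.142, 0.001, -0.245]
ft_force: [0.1, 0.4, 0.2]
gripper_width: 0.0001
grasp_force: 0.0
([-4.47, 0.02, -0.07], [-0.0, 0.1, 0.1])
```

```bash
python3 -m creep '{"linear":[[-1,0,0],[-2,0,0],[-2.6,0,0],[-2.9,0,0],[-3.2,0,0],[-3.2,0,0]],"twist":[[0,0,0],[0,0,0],[0,0,0],[0,0,0],[0,0,0],[0,0,0]],"jaw":[255,255,255,255,255,255]}'|egrep 'pos|ft|t:'
python3 -m creep '{"linear":[[-0.3,0,0],[-0.6,0,0],[-0.6,0,0]],"twist":[[0,0,0],[0,0,0],[0,0,0]],"jaw":[255,255,255]}'|egrep 'pos|ft|t:'
python3 -m creep '{"linear":[[-0.2,0,0],[-0.4,0,0],[-0.4,0,0]],"twist":[[0,0,0],[0,0,0],[0,0,0]],"jaw":[255,255,255]}'|egrep 'pos|ft|t:'
```

```text
t: 31.4
eef_pos: [0.6437, -0.0561, 0.1309]
ee_rot: [-3.141, -0.004, -0.245]
ft_force: [3.8, -0.3, 3.2]
t: 31.7
eef_pos: [0.6382, -0.0549, 0.1309]
ee_rot: [3.141, -0.004, -0.245]
ft_force: [4.6, -1.6, 3.1]
t: 32.0
eef_pos: [0.634, -0.0539, 0.1305]
ee_rot: [3.141, -0.004, -0.245]
ft_force: [4.9, -1.4, 3.9]
```

Contact, and the handle is moving under about 6 N. I'll continue in small steps to the stop.

```bash
python3 -m creep '{"linear":[[-0.15,0,0],[-0.3,0,0],[-0.3,0,0]],"twist":[[0,0,0],[0,0,0],[0,0,0]],"jaw":[255,255,255]}'|egrep 'pos|ft|t:'
python3 -m creep '{"linear":[[-0.1,0,0],[-0.2,0,0],[-0.2,0,0]],"twist":[[0,0,0],[0,0,0],[0,0,0]],"jaw":[255,255,255]}'|egrep 'pos|ft|t:'
python3 -m creep '{"linear":[[-0.1,0,0],[-0.15,0,0],[-0.15,0,0]],"twist":[[0,0,0],[0,0,0],[0,0,0]],"jaw":[255,255,255]}'|egrep 'pos|ft|t:'
```

```text
t: 32.3
eef_pos: [0.6306, -0.0531, 0.1299]
ee_rot: [3.141, -0.002, -0.245]
ft_force: [4.4, -1.0, 3.1]
t: 32.6
eef_pos: [0.6295, -0.0528, 0.1299]
ee_rot: [3.142, -0.005, -0.245]
ft_force: [7.9, -1.6, 1.1]
t: 32.9
eef_pos: [0.6294, -0.0528, 0.13]
ee_rot: [-3.141, -0.009, -0.246]
ft_force: [14.3, -3.1, -2.9]
```

Stopped exactly where 1.5 rad is expected, so the clamp is fully open. I'll back away and return over the castor.

```bash
python3 -m creep '{"linear":[[1.5,0,0],[3,0,-2],[3,0,-6],[3,0,-10],[-2,0,-10],[-7,0,-10],[-12,0,-10],[-14.7,0,-10],[-14.7,0,-10],[-14.7,0,-10]],"twist":[[0,0,0],[0,0,0],[0,0,0],[0,0,0],[0,0,0],[0,0,0],[0,0,0],[0,0,0],[0,0,0],[0,0,0]],"jaw":[255,255,255,200,100,0,0,0,0,0]}'
python3 - <<'E'
from h import *
c=cal('wrist'); print(proj([(.4868,-.0169,.015)],c))
plate((205,310,105,225),.015,vmin=110,f='v.png')
print(goto((.4868,-.0169,.2272),-.246))
E
```

```text
t: 33.9
eef_pos: [0.4829, -0.0159, 0.2284]
ee_rot: [3.142, 0.002, -0.245]
ft_force: [-0.1, 0.2, 1.3]
gripper_width: 0.0857
grasp_force: 0.0
[[254.17691625 162.56578685]]
((484.75555419921875, -15.29697036743164), (80.02033996582031, 98.9093017578125), 75.98627471923828) [219 122] [288 204] rel [  1.16896021  -1.11867688 213.68936132] q [ 0.48368792 -0.01617854  0.228691  ]
([0.32, -0.01, 0.15], [0.0, 0.1, 0.0])
```

```bash
python3 -m creep '{"linear":[[0.12,-0.05,4],[0.12,-0.05,8],[0.12,-0.05,12],[0.12,-0.05,15],[0.12,-0.05,16.5],[0.12,-0.05,17],[0.12,-0.05,17],[0.12,-0.05,17]],"twist":[[0,0,0],[0,0,0],[0,0,0],[0,0,0],[0,0,0],[0,0,0],[0,0,0],[0,0,0]],"jaw":[0,0,0,0,0,0,0,0]}' 
python3 -m creep '{"linear":[[0,0,0],[0,0,0],[0,0,0],[0,0,0],[0,0,0],[0,0,0],[0,0,0],[0,0,0]],"twist":[[0,0,0],[0,0,0],[0,0,0],[0,0,0],[0,0,0],[0,0,0],[0,0,0],[0,0,0]],"jaw":[60,110,140,160,180,180,180,180]}' 40
python3 -m creep '{"linear":[[0,0,-0.5],[0,0,-1.2],[0,0,-2.5],[0,0,-5],[0,0,-9],[0,0,-13],[0,0,-13],[0,0,-13]],"twist":[[0,0,0],[0,0,0],[0,0,0],[0,0,0],[0,0,0],[0,0,0],[0,0,0],[0,0,0]],"jaw":[180,180,180,180,180,180,180,180]}'
python3 -c "
from h import *
print(goto((.40,.336,.19),-.01))"
```

```text
t: 34.75
eef_pos: [0.4862, -0.0164, 0.06]
ee_rot: [3.142, -0.002, -0.245]
ft_force: [0.6, 0.1, 0.1]
gripper_width: 0.0853
grasp_force: 0.0
t: 35.55
eef_pos: [0.4856, -0.0163, 0.0599]
ee_rot: [3.141, -0.001, -0.245]
ft_force: [-2.5, -2.5, 6.0]
gripper_width: 0.0395
grasp_force: 43.1
t: 36.35
eef_pos: [0.4848, -0.0158, 0.1896]
ee_rot: [-3.142, -0.0, -0.245]
ft_force: [-0.0, -0.1, -6.0]
gripper_width: 0.0395
grasp_force: 41.9
([-16.76, -32.07, -0.05], [0.0, -0.0, -13.5])
```

```bash
python3 -m creep '{"linear":[[-1.4,-3.3,0],[-3.2,-7.6,0],[-5,-12,0],[-6.8,-16.3,0],[-8.6,-20.6,0],[-10.5,-25,0],[-12.3,-29.3,0],[-13.78,-32.92,0],[-13.78,-32.92,0],[-13.78,-32.92,0]],"twist":[[0,0,-1.3],[0,0,-3],[0,0,-5],[0,0,-7],[0,0,-9],[0,0,-11],[0,0,-12.5],[0,0,-13.5],[0,0,-13.5],[0,0,-13.5]],"jaw":[180,180,180,180,180,180,180,180,180,180]}'
python3 - <<'E'
from h import *
print(goto((.431,.337,.19),-.01))
# tray and done castor seen by the wrist camera
_,c=grab('wrist','w.png'); im=cv2.imread('pics/w.png'); hsv=cv2.cvtColor(im,cv2.COLOR_BGR2HSV)
print(proj([(.568,.353,.009),(.628,.426,.032),(.628,.247,.032),(.518,.393,.009),(.518,.313,.009)],c).round(0).tolist())
teal=cv2.inRange(hsv,(80,80,40),(105,255,255)); 
for v in (20,60,100,140): 
    w=np.flatnonzero(teal[v]==0); print(v,w[0],w[-1], onplane([(w[0],v),(w[-1],v)],.032,c)[:,:2].round(3).tolist())
m=cv2.inRange(hsv,(0,0,200),(180,40,255)); m[130:]=0; k=cv2.findContours(m,0,1)[0]
for a in k:
    if cv2.contourArea(a)>60: print(cv2.boundingRect(a))
E
```

```text
t: 37.35
eef_pos: [0.4292, 0.3366, 0.1861]
ee_rot: [3.138, 0.005, -0.008]
ft_force: [-0.3, -0.7, -5.7]
gripper_width: 0.0394
grasp_force: 44.4
([0.18, -0.04, -0.39], [0.2, 0.3, 0.1])
[[235.0, 28.0], [142.0, -61.0], [363.0, -63.0], [196.0, 85.0], [277.0, 84.0]]
20 0 348 [[0.569, 0.554], [0.568, 0.254]]
60 0 344 [[0.538, 0.562], [0.536, 0.255]]
100 0 341 [[0.504, 0.57], [0.502, 0.255]]
140 0 511 [[0.467, 0.579], [0.463, 0.09]]
(211, 4, 62, 80)
(0, 0, 49, 130)
```

```bash
python3 -m creep '{"linear":[[0.1,0,2.5],[0.1,0,5.5],[0.1,0,8.5],[0.1,0,11],[0.1,0,12.3],[0.1,0,12.8],[0.1,0,12.8],[0.1,0,12.8]],"twist":[[0,0,0],[0,0,0],[0,0,0],[0,0,0],[0,0,0],[0,0,0],[0,0,0],[0,0,0]],"jaw":[180,180,180,180,180,180,180,180]}'|egrep 'pos|ft|t:'
python3 -m creep '{"linear":[[0,0,0.1],[0,0,0.2],[0,0,0.2]],"twist":[[0,0,0],[0,0,0],[0,0,0]],"jaw":[180,180,180]}'|egrep 'pos|ft|t:'
```

```text
t: 38.2
eef_pos: [0.4334, 0.3371, 0.0625]
ee_rot: [-3.141, -0.002, -0.01]
ft_force: [-0.4, 0.4, -5.4]
t: 38.5
eef_pos: [0.4325, 0.3369, 0.0596]
ee_rot: [-3.141, -0.001, -0.009]
ft_force: [-1.2, -0.4, -5.1]
```

```bash
python3 -m creep '{"linear":[[0,0,0.15],[0,0,0.3],[0,0,0.3]],"twist":[[0,0,0],[0,0,0],[0,0,0]],"jaw":[180,180,180]}'|egrep 'pos|ft|t:'
python3 -m creep '{"linear":[[0,0,0.07],[0,0,0.14],[0,0,0.14]],"twist":[[0,0,0],[0,0,0],[0,0,0]],"jaw":[180,180,180]}'|egrep 'pos|ft|t:'
python3 -m creep '{"linear":[[0,0,0.05],[0,0,0.1],[0,0,0.1]],"twist":[[0,0,0],[0,0,0],[0,0,0]],"jaw":[180,180,180]}'|egrep 'pos|ft|t:'
```

```text
t: 38.8
eef_pos: [0.432, 0.3367, 0.0558]
ee_rot: [3.141, 0.001, -0.009]
ft_force: [0.5, 0.2, -5.0]
t: 39.1
eef_pos: [0.4322, 0.3367, 0.0546]
ee_rot: [3.141, 0.0, -0.009]
ft_force: [-0.0, -0.3, -5.1]
t: 39.4
eef_pos: [0.4324, 0.3368, 0.054]
ee_rot: [-3.142, -0.0, -0.009]
ft_force: [-0.7, -0.9, -3.3]
```

Touching now. One small step to seat it, then release gently and retreat.

```bash
python3 -m creep '{"linear":[[0,0,0.04],[0,0,0.06],[0,0,0.06]],"twist":[[0,0,0],[0,0,0],[0,0,0]],"jaw":[180,180,180]}'|egrep 'pos|ft|t:'
python3 -m creep '{"linear":[[0,0,-0.04],[0,0,-0.04],[0,0,-0.04],[0,0,-0.04],[0,0,-0.04],[0,0,-0.04],[0,0,-0.04]],"twist":[[0,0,0],[0,0,0],[0,0,0],[0,0,0],[0,0,0],[0,0,0],[0,0,0]],"jaw":[150,110,60,20,0,0,0]}' 20
python3 -m creep '{"linear":[[0,0,-2],[0,0,-6],[0,0,-11],[0,0,-16],[0,0,-17],[0,0,-17],[0,0,-17]],"twist":[[0,0,0],[0,0,0],[0,0,0],[0,0,0],[0,0,0],[0,0,0],[0,0,0]],"jaw":[0,0,0,0,0,0,0]}'
python3 - <<'E'
from h import *
plate((205,310,105,225),.009,vmin=150,f='x.png')
# before/after differences seen from above: done castor and handle
_,c=grab('top','y.png')
a=cv2.imread('pics/b.png'); b=cv2.imread('pics/y.png')
for im in (a,b):
    h=cv2.cvtColor(im,cv2.COLOR_BGR2HSV); m=cv2.inRange(h[145:192,105:145],(0,0,165),(180,60,255)); k=np.vstack(cv2.findContours(m,0,1)[0]).reshape(-1,2)+[105,145]
    print('done',cv2.minAreaRect(onplane(k,.009,c)[:,:2].astype(np.float32)*1000))
    g=cv2.cvtColor(im,cv2.COLOR_BGR2GRAY); m=(g[115:150,262:290]<60); ys,xs=np.nonzero(m); print('handle',xs.mean()+262,ys.mean()+115,ys.min()+115)
E
```

```text
t: 39.7
eef_pos: [0.4324, 0.3368, 0.0539]
ee_rot: [3.141, 0.0, -0.009]
ft_force: [-4.5, -2.5, 4.3]
t: 40.4
eef_pos: [0.4324, 0.3368, 0.0536]
ee_rot: [-3.141, -0.0, -0.009]
ft_force: [0.8, 0.1, 0.2]
gripper_width: 0.0856
grasp_force: 0.0
t: 41.1
eef_pos: [0.4315, 0.3364, 0.222]
ee_rot: [3.141, 0.002, -0.01]
ft_force: [0.5, -0.2, -1.0]
gripper_width: 0.0856
grasp_force: 0.0
((436.9899597167969, 316.5302734375), (133.75099182128906, 91.14488983154297), 2.347663640975952) [229 105] [309 213] rel [  6.80899707  19.21261223 212.12126418] q [0.43114736 0.33619425 0.22110872]
done ((567.9066772460938, 353.43109130859375), (81.11249542236328, 98.4238052368164), 88.81900024414062)
handle 275.6990291262136 133.84466019417476 125
done ((567.6901245117188, 344.17803955078125), (62.5139274597168, 98.42840576171875), 88.88034057617188)
handle 274.56410256410254 138.51282051282053 132
```

```bash
python3 -c "
from station import workorder
print(workorder.sign_off())"
```

```text
the job is handed in; nothing more can be done
None
```

The job is handed in at 41 s with every step done in order: wheel rocked to both stops (left then right), clamp left fully open, castor set wheel up in the tray's free half, checked castor apparently unmoved (its visible edges match); however, I viewed 11 pictures (limit 10), rocking briefly read about 4–5 N (left ~5.4) against the castor's 4 N limit, and I did not view the final placement.

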